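# Set a cold-light source by feel: lever to closed, then up to the third click

## Robot

A 6-joint arm with a two-finger parallel gripper is mounted at the origin on the work surface. World frame = base frame: x ahead of the robot, y to its left, z up, the work surface at z = 0. Lengths are in mm, angles in degrees, forces in N, time in s.
With the tool pointing down it reaches from about 300 to 850 mm from the base axis. Payload 4.2 kg.
Tool frame: the origin (TCP) lies on the mounting face of the last link; the fingertips stand 191 mm ahead of it and the grasp point (between the pads) lies 172 mm ahead of it; z points along the fingers, y is the direction in which the jaws open and shut (so a half turn about z gives the same grasp; the last joint's range is limited). The gripper opens to 91 mm and grips with 3 to 60 N. Pads are 32 mm wide; open, the fingers measure 118 mm over their backs; the gripper's body (76 mm by 178 mm) begins 60 mm behind the grasp point.
Start: joints at [62.567, 18.312, 89.639, -0, 72.044, -1.146], TCP at [254.648, 515.536, 404.776] pointing down, gripper open.
Joint ranges: [-177.97, 177.97], [-48.28, 115.42], [12.27, 149.76], [-77.06, 257.06], [2.81, 150.46], [-146.56, 146.56]. Speed limits (degrees/s): [147.25, 147.25, 180, 180, 180, 180].

## Interface

Orientations are given as [roll, pitch, yaw] about the fixed x, y, z axes, in that order (R = Rz(yaw) Ry(pitch) Rx(roll)).
In Python, from workcell import env gives the robot as it stands.
- The arm moves only by the shell command python3 -m handwheel 'ROWS' [FORCE]. ROWS is JSON, a list of rows, each an object with "gripper": the opening in per cent of the stroke, from 0 (shut) to 100 (fully open); "travel": the shift along the tool's x, y, z in m, a list of three; "twist": the turn about the tool's z in rad. In form: [{"gripper": gripper, "travel": [x, y, z], "twist": twist}, ...]. A call has 1 to 5 rows; each row shifts and turns the commanded pose from where the row before left it, along the tool's axes as they then stand; what a row does not reach is not made up. A row lasts 1/12 s, in which the tool goes at most 41.7 mm and 7.16 degrees, less where a joint would pass 70% of its speed; a pose out of reach is approached as far as the arm can. A call with a gripper value outside its range is refused whole. The fingers move at their own pace and stop on an object; FORCE is the grip in N (left out, the last holds). Time passes only in rows, so rows that do not move let the fingers close. It gives the time, the measured TCP pose, the force and the opening at its end, in the units of the state.
- env.state(): the state, without advancing time (a new reading comes with each control period).
- env.grab_frame(name): name is "scene" or "top" or "wrist"; returns a dict with "frame" (384x512x3 uint8, red, green, blue), "intrinsics" (3x3 intrinsics, pixels), "extrinsics" (4x4, takes a point from camera to world coordinates). Camera axes: x right, y down, z forward; pixel columns grow to the right and rows downward; lengths in mm; the calibration is good to about 2 mm. The wrist camera is an equidistant fisheye: a pixel r from the principal point sees the ray r / f radians off the axis. A picture is of the moment at which its call begins. There is no depth.
- env.job_done(): hands the job in, once; it reports no verdict.
Trained networks look in the newest picture that a camera, given by its name, has taken for a name from the list of things; names that differ only in an ending like _2 or _b are one class to them, and where a whole thing is asked for, a point or a joint stands for the part that bears it (a point fixed in the world has none). Each returns a list of dicts, best first, with "confidence" (0 to 1); they miss things now and then, are a little off and sometimes report something else, mostly with a low value. They report only what shows in the picture. A call takes as long as a camera call.
- env.trace(camera, thing): "pixels" (384x512 bool, what is visible of it) and "uv" ([column, row] in pixels, amid what is visible of it).
- env.pinpoint(camera, thing): "uv" ([column, row] in pixels: a listed point, or the origin of a listed thing).
The state is a dict: "time_s": time; "qpos": joint angles; "qvel": joint speeds; "effort": joint torques, N m; "ee_pos": TCP position; "ee_rot": TCP orientation; "force": force on the tool from outside, world axes, zero at the start; "torque": the same for the moment, N m; "gripper_width": finger opening in mm.
Only numpy, scipy, OpenCV 4.12 (cv2) and the standard library are available. Lean on these libraries where they do the work, as an engineer would, in place of code of your own. Each camera call takes 0.05 s, during which the arm holds its last target. There are 200 camera calls.

## Task

Set the light for the stained slide by feel: with the fingertips push the lever on top of the cold-light source all the way back to its closed stop, then slide it towards bright and stop in the third click from closed, without ever going over towards the fourth, where the stain would bleach. Only push the lever gently, do not pinch or force it, and take your hand away when it sits in the click. Do not shove the light source or disturb the things around it.

Things in the scene. Friction and masses are not known exactly. Their poses are not given: they have to be found in the camera images.
- source: Cold-light source: white metal light box 240 mm deep (its x), 180 wide (its y), 120 high on rubber feet, about 4.5 kg, loose on the bench. Origin: centre of the underside. Its x points away from its front panel, y to its left seen from the front, z up. Its flat top (deck) is 120 mm above the bench. The lever's slot, in an aluminium plate, runs along y, 60 mm in front (-x) of the box's centre.
- deck_end (a point): Point on the deck (120 mm above the bench) in the slot, under the lever's centre when the lever is closed: 60 mm in front of and 30 mm right (-y) of the box's centre. Axes as the box. A black wedge printed behind the slot is thin at this closed end and broad at the bright end (left, +y).
- lever_tab (a point): Centre of the black finger tab of the brightness lever, which stands up from the slot: 22 mm (box x) by 10 mm (box y, the way it slides), 18 mm high, on a 13 x 5 mm steel stem. This point is 21 mm above the deck, the tab's top 30 mm, its lower edge 12 mm. Along the slot on both sides of it, and above, the space is free.
- attenuator (a joint): Lever travel (m): 0 closed stop, growing to the box's left (+y); the far stop is 0.060. Clicks every 12 mm: first 0.012, second 0.024, third 0.036. Pushing it out of a click takes about 5 N, falling to nothing half-way, where it jumps ahead of the finger into the next click and rests. Let go before half-way it jumps back. At the stops the force goes on rising past 8 N. Starts about the first or second click.
- neck_top (a point): Highest part, 200 mm above the bench, of the two dark steel goosenecks (12 mm thick light guides) that rise from a port on the right side (-y) of the box, 55 mm behind its centre, and bend down over the viewing stage; this point lies midway between them, 215 mm right of the box's centre. Nothing of them comes within 80 mm of the slot.
- view_stage: Bystander: flat black viewing stage 110 x 95 x 18 mm with a stained glass slide under two clips, under the goosenecks. Origin: centre of the underside.
- mailer: Bystander: flat white slide mailer 30 x 80 x 12 mm lying on the deck behind the lever. Origin: centre of the underside.
- stain_jar: Bystander: square lidded glass staining jar 54 x 54 x 108 mm, left of the source. Origin: centre of the underside.
- dropper: Bystander: amber dropper bottle, 34 mm diameter, 85 mm high, left of the source. Origin: centre of the underside.
- slide_box: Bystander: closed grey slide box 177 x 100 x 35 mm, farther left. Origin: centre of the underside.
- cassettes: Bystander: stack of three white tissue cassettes 40 x 28 x 19 mm, right of the source. Origin: centre of the underside.
- forceps: Bystander: steel forceps 130 mm long lying at the right front. Origin: under its middle.

How it is judged (in metres and radians):
On the way:
1. the lever has been pushed home to its closed stop (value of joint attenuator below 0.003 m), for 0.2 s.
At the end, for the whole second after the job is handed in: The lever rests in the third click from closed (travel 36 mm, within 3 mm), let go; the light source is within 20 mm of where it stood and each bystander within 25 mm (value of joint attenuator between 0.033 and 0.039 m and velocity of joint attenuator between -0.01 and 0.01 m/s and distance of source from where it was at the start of the episode below 0.02 m and distance of each of view_stage, mailer, stain_jar, dropper, slide_box, cassettes, forceps from where it was at the start of the episode below 0.025 m); the robot touches nothing.
It fails at once if the lever went over the crest past the third click (value of joint attenuator above 0.0425 m).
It fails at once if the lever was pinched or forced (more than 30 N from the fingers) (contact force between the fingers and attenuator above 30 N).
It fails at once if the light source was shoved or lifted by more than 20 mm (distance of source from where it was at the start of the episode above 0.02 m).
It fails at once if a bystander was moved or lifted by more than 25 mm (distance of any of view_stage, mailer, stain_jar, dropper, slide_box, cassettes, forceps from where it was at the start of the episode above 0.025 m).
It also fails if it takes over 67 s, if anything falls off the work surface, if the arm or the gripper's body presses on something with over 40 N, if the wrist force passes 120 N, or if a joint passes its speed limit or range.

## Working session

There is one attempt and no reset: what is moved stays moved. The work goes in short steps, Python scripts to look and compute and a shell command to move; the robot and the scene stay as the last step left them, time stands still between calls to the robot, and variables do not carry over. Pictures are saved under pics/ and viewed, about 8 in all and at most 12, crops included, and the job is handed in when it is done.

```bash
mkdir -p pics; cat > h.py <<'E'
import numpy as np, cv2
from workcell import env
def ray(f,uv,fish=False):
    K=np.array(f["intrinsics"]);E=np.array(f["extrinsics"])
    x=(uv[0]-K[0,2])/K[0,0];y=(uv[1]-K[1,2])/K[1,1]
    if fish:
        r=np.hypot(x,y);d=np.array([np.sin(r)*x/r,np.sin(r)*y/r,np.cos(r)]) if r>0 else np.array([0,0,1.])
    else: d=np.array([x,y,1.])
    return E[:3,3],E[:3,:3]@d
def atz(f,uv,z,fish=False):
    o,d=ray(f,uv,fish);return o+d*(z-o[2])/d[2]
E
python3 - <<'E'
from h import *
s=env.state();print(s)
ims=[]
Z=dict(source=0,deck_end=120,lever_tab=141,neck_top=200,mailer=120,stain_jar=0,dropper=0,cassettes=0)
for c in("top","scene","wrist"):
    f=env.grab_frame(c);cv2.imwrite(f"pics/{c}0.png",f["frame"][:,:,::-1]);ims.append(f["frame"])
    print(c,np.array(f["extrinsics"]).round(2).tolist(),np.array(f["intrinsics"]).tolist())
    for n,z in Z.items():
        for p in env.pinpoint(c,n)[:2]:
            print(c,n,round(p["confidence"],2),np.round(p["uv"],1),atz(f,p["uv"],z,c=="wrist").round(1))
b=np.vstack([np.hstack(ims[:2]),np.hstack([ims[2],ims[2]*0])])
cv2.imwrite("pics/a.png",cv2.resize(b,(800,600),interpolation=cv2.INTER_AREA)[:,:,::-1])
E
```

```text
{'time_s': 0.0, 'qpos': array([ 6.25665023e+01,  1.83511568e+01,  8.97051492e+01, -1.70130599e-03,
        7.20432339e+01, -1.14502267e+00]), 'qvel': array([ 0.00058431, -0.00386851,  0.05393513, -0.02223955, -0.08586627,
       -0.01987489]), 'effort': array([ 4.13164389e-04, -4.12464416e+01, -2.31971079e+01,  7.27136945e-02,
        4.57489199e-02, -1.47682804e-04]), 'ee_pos': array([254.5828089 , 515.39013944, 403.93335761]), 'ee_rot': array([-1.79900448e+02, -3.71915215e-04,  1.53712051e+02]), 'force': array([ 0.50312922, -0.90979743, -0.97588017]), 'torque': array([-0.00750074,  0.00199828,  0.01620343]), 'gripper_width': 91.2457577525275}
top [[0.0, -0.98, 0.18, 353.46], [-1.0, 0.0, 0.02, 50.84], [-0.02, -0.18, -0.98, 1331.73], [0.0, 0.0, 0.0, 1.0]] [[377.8433919095234, 0.0, 254.0929884570415], [0.0, 377.8433919095234, 189.6847150711487], [0.0, 0.0, 1.0]]
top source 0.57 [285.5 204.9] [540.4 -34.5   0. ]
top deck_end 0.9 [303.7 214.5] [492.3 -84.7 120. ]
top lever_tab 0.6 [291.9 219.8] [473.2 -44.9 141. ]
top lever_tab 0.56 [354.7 177.9] [ 607.4 -248.1  141. ]
top neck_top 0.67
[... 597 characters left out ...]
 [189.2 189.2] [483.  -81.9 120. ]
scene lever_tab 0.55 [199.4 181.7] [489.6 -52.7 141. ]
scene neck_top 0.64 [154.9 255. ] [ 636.8 -236.3  200. ]
scene mailer 0.56 [234.4 213.2] [605.  -18.5 120. ]
scene stain_jar 0.88 [275.5 200.4] [577.7 129.3   0. ]
scene stain_jar 0.39 [159.  244.6] [ 523.1 -213.4    0. ]
scene dropper 0.74 [302.3 152. ] [481.3 291.6   0. ]
scene dropper 0.64 [244.4 171. ] [445.4 106.3   0. ]
scene cassettes 0.75 [160.8 243.2] [ 522.  -207.5    0. ]
wrist [[0.44, 0.86, 0.25, 182.52], [0.9, -0.43, -0.13, 550.91], [-0.0, 0.28, -0.96, 385.43], [0.0, 0.0, 0.0, 1.0]] [[297.3186396354542, 0.0, 256.47459477299805], [0.0, 297.3186396354542, 200.79767174289998], [0.0, 0.0, 1.0]]
```

View pics/a.png

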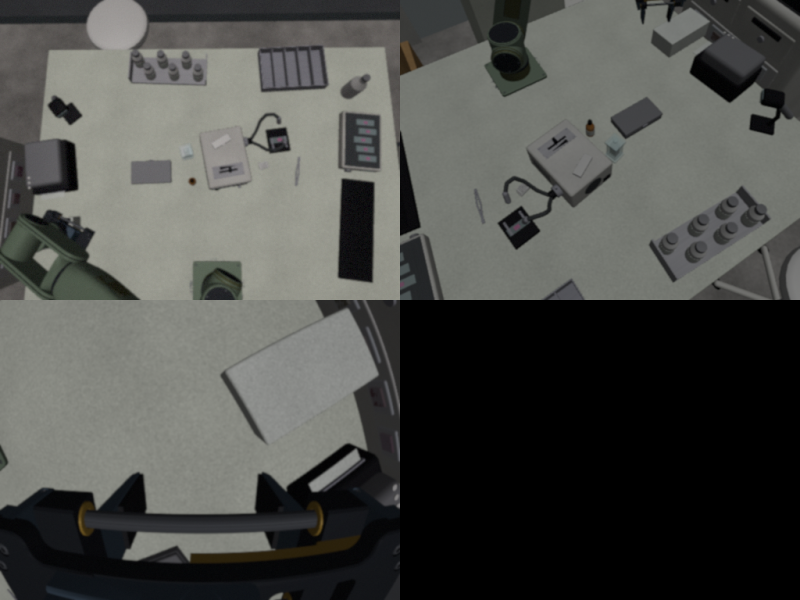

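The top view shows the source at about (288,200) px, with the robot base at the bottom and the slot facing it. I'll zoom in on the lever in both views.

```bash
python3 - <<'E'
import cv2,numpy as np
a=cv2.imread("pics/top0.png")[150:250,245:345];b=cv2.imread("pics/scene0.png")[140:240,160:260]
g=lambda i:cv2.convertScaleAbs(cv2.resize(i,(400,400),interpolation=cv2.INTER_CUBIC),alpha=1.3)
cv2.imwrite("pics/b.png",np.hstack([g(a),g(b)]))
E
```

```text
(no output)
```

View pics/b.png

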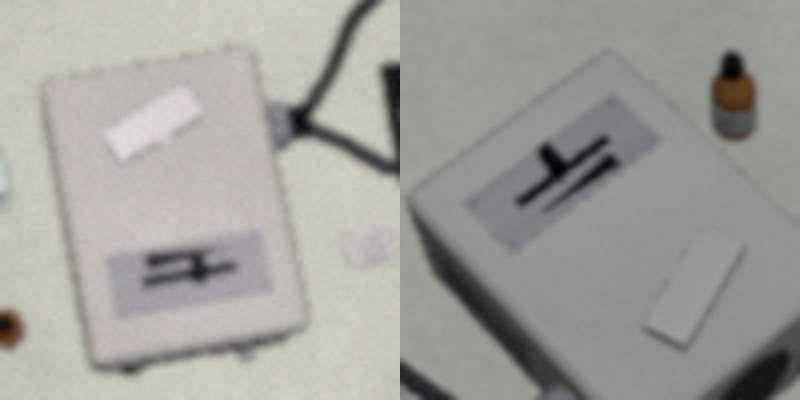

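Left half is the top view: deck corners near (42,82), (252,45), (308,322) and (92,362), slot from (143,281) to (237,266), tab at about (200,263). The wedge is broad on the left, so bright is +y. The mailer lies behind the slot.

```bash
python3 - <<'E'
from h import *
t=env.grab_frame("top");s=env.grab_frame("scene")
T=lambda x,y,z=120:atz(t,(245+x/4-.4,150+y/4-.4),z)
S=lambda x,y,z=120:atz(s,(160+(x-400)/4-.4,140+y/4-.4),z)
c=[T(*p) for p in((42,82),(252,45),(308,322),(92,362))]
print(np.round(c,1).tolist());m=np.mean(c,0);print("centre",m)
v=(c[0]+c[1]-c[2]-c[3])/2;w=(c[0]+c[3]-c[1]-c[2])/2
print("len",np.linalg.norm(v),np.linalg.norm(w),"yaw",np.degrees([np.arctan2(v[1],v[0]),np.arctan2(-w[0],w[1])]))
a=np.radians(np.degrees(np.arctan2(v[1],v[0])));X=np.array([np.cos(a),np.sin(a),0]);Y=np.array([-np.sin(a),np.cos(a),0])
d=m-60*X-30*Y;print("deck_end",d)
for n,p in dict(slotL=T(143,281),slotR=T(237,266),sR=S(518,203),sL=S(607,138),tabT=T(203,260,150),tabS=S(548,150,150),baseS=S(562,172),plateS=S(562,174),plateT=np.mean([T(107,254),T(265,230),T(272,290),T(118,317)],0),plS=np.mean([S(462,205),S(612,97),S(662,138),S(512,252)],0)).items():
    print(n,p.round(1),"box xy rel closed",round((p-d)@X,1),round((p-d)@Y,1))
E
```

```text
[[639.3, 71.5, 120.0], [669.9, -101.6, 120.0], [442.3, -140.5, 120.0], [410.7, 31.7, 120.0]]
centre [540.54820608 -34.7325978  120.        ]
len 231.49430072707307 175.4136472798766 yaw [ 9.77634901 10.19735037]
deck_end [486.5136032  -74.48510328 120.        ]
slotL [475.2  -9.6 120. ] box xy rel closed -0.1 65.9
slotR [487.1 -85.1 120. ] box xy rel closed -1.2 -10.5
sR [485.9 -83.7 120. ] box xy rel closed -2.1 -9.0
sL [473.5 -10.7 120. ] box xy rel closed -2.0 65.1
tabT [488.6 -55.2 150. ] box xy rel closed 5.3 18.6
tabS [479. -54. 150.] box xy rel closed -3.9 21.5
baseS [480.6 -48.4 120. ] box xy rel closed -1.4 26.7
plateS [481.9 -49.1 120. ] box xy rel closed -0.2 25.8
plateT [481.8 -47.7 120. ] box xy rel closed -0.1 27.1
plS [480.9 -47.7 120. ] box xy rel closed -1.0 27.4
```

Both views agree with the 240 x 180 box: yaw is about 10°, deck_end is at about (486,-75), and the lever is near 24 mm (second click). I'll straddle the tab with half-open fingers, so only one pad touches at a time. First I twist to the box's yaw, then travel at height.

```bash
python3 -m handwheel '[{"gripper":50,"travel":[0,0,0],"twist":-0.12},{"gripper":50,"travel":[0,0,0],"twist":-0.12},{"gripper":50,"travel":[0,0,0],"twist":-0.12},{"gripper":50,"travel":[0,0,0],"twist":-0.12},{"gripper":50,"travel":[0,0,0],"twist":-0.12}]' 10
python3 -m handwheel '[{"gripper":50,"travel":[0,0,0],"twist":-0.034},{"gripper":50,"travel":[-0.0084,-0.0395,0],"twist":0},{"gripper":50,"travel":[-0.0084,-0.0395,0],"twist":0},{"gripper":50,"travel":[-0.0084,-0.0395,0],"twist":0},{"gripper":50,"travel":[-0.0084,-0.0395,0],"twist":0}]'
```

```text
time_s: 1.87
ee_pos: [254.6, 515.5, 404.8]
ee_rot: [180.0, 0.0, -171.6]
force: [0.2, -0.5, 0.0]
gripper_width: 61.0
time_s: 2.28
ee_pos: [315.4, 364.3, 404.7]
ee_rot: [-180.0, 0.0, -169.9]
force: [1.6, 0.1, 0.3]
gripper_width: 45.6
```

```bash
python3 -m handwheel '[{"gripper":50,"travel":[-0.0084,-0.0397,0],"twist":0},{"gripper":50,"travel":[-0.0084,-0.0397,0],"twist":0},{"gripper":50,"travel":[-0.0084,-0.0397,0],"twist":0},{"gripper":50,"travel":[-0.0084,-0.0397,0],"twist":0},{"gripper":50,"travel":[-0.0084,-0.0397,0],"twist":0}]'
python3 -m handwheel '[{"gripper":50,"travel":[-0.0084,-0.0397,0],"twist":0},{"gripper":50,"travel":[-0.0084,-0.0397,0],"twist":0},{"gripper":50,"travel":[-0.0084,-0.0397,0],"twist":0},{"gripper":50,"travel":[-0.0084,-0.0397,0],"twist":0},{"gripper":50,"travel":[-0.0084,-0.0397,0],"twist":0}]'
python3 -m handwheel '[{"gripper":50,"travel":[-0.0084,-0.0397,0],"twist":0},{"gripper":50,"travel":[0,0,0],"twist":0},{"gripper":50,"travel":[0,0,0],"twist":0}]'
python3 - <<'E'
from h import *
f=env.grab_frame("wrist")
for n,z in dict(lever_tab=141,deck_end=120,mailer=120).items():
    for p in env.pinpoint("wrist",n)[:2]: print(n,round(p["confidence"],2),np.round(p["uv"],1),atz(f,p["uv"],z,True).round(1))
cv2.imwrite("pics/w1.png",f["frame"][:,:,::-1]);s=env.state();print(s["ee_pos"],s["force"])
E
```

```text
time_s: 2.7
ee_pos: [391.4, 175.8, 405.1]
ee_rot: [180.0, 0.1, -169.9]
force: [0.7, 0.1, 0.1]
gripper_width: 45.9
time_s: 3.12
ee_pos: [467.4, -12.6, 405.1]
ee_rot: [180.0, 0.1, -170.0]
force: [0.5, 0.6, 0.8]
gripper_width: 45.4
time_s: 3.37
ee_pos: [482.8, -49.8, 404.5]
ee_rot: [180.0, -0.0, -170.2]
force: [-0.7, 0.8, -0.5]
gripper_width: 45.4
lever_tab 0.77 [255.4 203.3] [476.5 -51.9 141. ]
deck_end 0.71 [228.2 198.3] [482.3 -76.7 120. ]
deck_end 0.37 [258.9 214.3] [493.  -45.8 120. ]
mailer 0.69 [268.  311.1] [602.8 -16.4 120. ]
[481.92655468 -46.96256608 404.76994956] [-0.94137105  0.54608348  0.74279875]
```

View pics/w1.png

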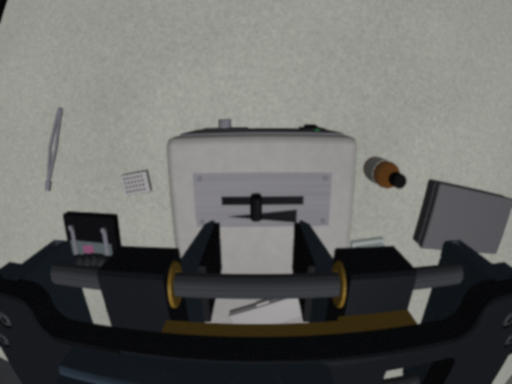

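The wrist view is aligned with the box. The tab at (256,208) sits in the slot, which runs from column 222 to 303, so it is near the second click, and it is centred between the fingers at columns 210 and 300. I'll lower until the tips are at about z=137.

```bash
python3 -m handwheel '[{"gripper":50,"travel":[0,0,0.025],"twist":0},{"gripper":50,"travel":[0,0,0.025],"twist":0},{"gripper":50,"travel":[0,0,0.018],"twist":0},{"gripper":50,"travel":[0,0,0.009],"twist":0},{"gripper":50,"travel":[0,0,0],"twist":0}]'
python3 - <<'E'
from h import *
f=env.grab_frame("wrist");g=env.grab_frame("scene")
cv2.imwrite("pics/w2.png",cv2.convertScaleAbs(np.hstack([cv2.resize(f["frame"][150:300,156:356],(400,300)),cv2.resize(g["frame"][120:240,140:300],(400,300),interpolation=cv2.INTER_CUBIC)]),alpha=1.3)[:,:,::-1]);s=env.state();print(s["ee_pos"],s["force"])
E
```

```text
time_s: 3.98
ee_pos: [481.6, -46.9, 326.1]
ee_rot: [179.9, -0.2, -169.8]
force: [1.0, -0.5, 0.2]
gripper_width: 45.6
[482.61563552 -47.42085901 328.4182299 ] [ 0.65774153  0.23579433 -0.19849106]
```

View pics/w2.png

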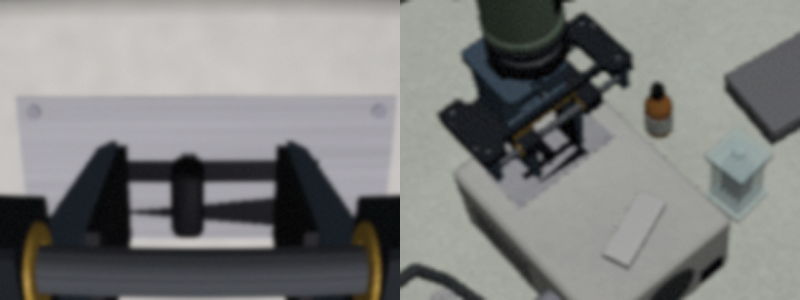

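The pads straddle the tab, with the tab at column 188 and the pads at 127 and 275. Now I push towards closed (-y of the tool).

```bash
python3 -m handwheel '[{"gripper":50,"travel":[0,-0.006,0],"twist":0},{"gripper":50,"travel":[0,-0.006,0],"twist":0},{"gripper":50,"travel":[0,-0.006,0],"twist":0},{"gripper":50,"travel":[0,-0.002,0],"twist":0},{"gripper":50,"travel":[0,-0.002,0],"twist":0}]'
for i in 1 2 3; do python3 -m handwheel '[{"gripper":50,"travel":[0,-0.002,0],"twist":0},{"gripper":50,"travel":[0,-0.002,0],"twist":0}]';done
```

```text
time_s: 4.5
ee_pos: [486.5, -69.8, 328.4]
ee_rot: [179.9, 0.1, -170.1]
force: [0.4, 5.0, 3.2]
gripper_width: 45.5
time_s: 4.67
ee_pos: [487.1, -73.8, 328.1]
ee_rot: [180.0, 0.1, -170.0]
force: [1.2, 1.6, 0.8]
gripper_width: 45.5
time_s: 4.83
ee_pos: [487.5, -78.1, 327.6]
ee_rot: [-179.9, -0.0, -169.9]
force: [-0.2, -0.1, -0.9]
gripper_width: 45.7
time_s: 5.0
ee_pos: [488.1, -81.4, 327.4]
ee_rot: [179.9, -0.0, -170.0]
force: [-0.9, 5.7, 0.2]
gripper_width: 45.9
```

```bash
for i in 1 2 3 ; do python3 -m handwheel '[{"gripper":50,"travel":[0,-0.002,0],"twist":0},{"gripper":50,"travel":[0,-0.002,0],"twist":0}]' | egrep "ee_pos|force";done
```

```text
ee_pos: [488.8, -85.5, 327.5]
force: [0.0, 1.3, -0.7]
ee_pos: [489.8, -90.0, 327.8]
force: [0.9, -0.3, 0.0]
ee_pos: [490.4, -93.1, 327.7]
force: [-0.4, 8.6, 1.2]
```

```bash
for i in 1 2; do python3 -m handwheel '[{"gripper":50,"travel":[0,-0.0005,0],"twist":0},{"gripper":50,"travel":[0,0,0],"twist":0}]' | egrep "ee_pos|force";done
python3 - <<'E'
from h import *
f=env.grab_frame("wrist");g=env.grab_frame("top")
cv2.imwrite("pics/w3.png",cv2.convertScaleAbs(np.hstack([cv2.resize(f["frame"][150:300,156:356],(400,300)),cv2.resize(g["frame"][150:240,245:365],(400,300),interpolation=cv2.INTER_CUBIC)]),alpha=1.3)[:,:,::-1]);s=env.state();print(s["ee_pos"],s["force"])
E
```

```text
ee_pos: [490.4, -93.2, 327.7]
force: [-0.5, 6.2, 0.7]
ee_pos: [490.5, -93.4, 327.7]
force: [-0.5, 7.4, 1.2]
[490.45091262 -93.32211035 327.6730909 ] [-0.37605762  7.67742386  1.02732259]
```

View pics/w3.png

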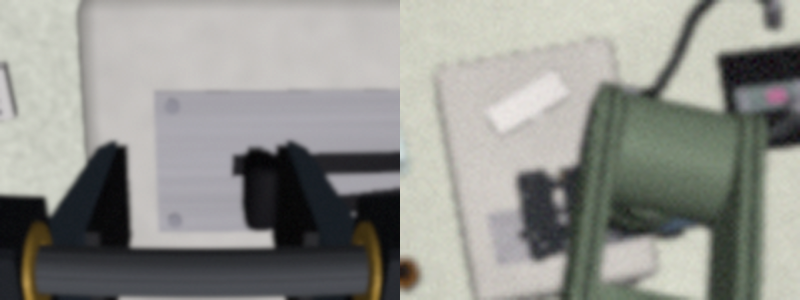

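The tab is at the closed end of the slot: the slot ends at column 235 and the tab edge is at 245, about 5 mm as expected. I'll press a little more to confirm the stop.

```bash
for i in 1 2 3; do python3 -m handwheel '[{"gripper":50,"travel":[0,-0.0007,0],"twist":0},{"gripper":50,"travel":[0,0,0],"twist":0}]' | egrep "ee_pos|force";done
```

```text
ee_pos: [490.5, -93.7, 327.7]
force: [-0.2, 9.3, 1.4]
ee_pos: [490.5, -93.9, 327.6]
force: [-1.2, 11.3, 1.2]
ee_pos: [490.6, -94.2, 327.6]
force: [-0.7, 14.4, 1.3]
```

The force rises to 14 N with no jump, so this is the closed stop. Now towards bright. I expect contact with the tab at TCP y≈-59 and crests at about -53, -41 and -29.5.

```bash
python3 -m handwheel '[{"gripper":50,"travel":[0,0.007,0],"twist":0},{"gripper":50,"travel":[0,0.009,0],"twist":0},{"gripper":50,"travel":[0,0.009,0],"twist":0},{"gripper":50,"travel":[0,0.006,0],"twist":0},{"gripper":50,"travel":[0,0.002,0],"twist":0}]' | egrep "ee_pos|force"
for i in 1 2 3 4 5; do python3 -m handwheel '[{"gripper":50,"travel":[0,0.001,0],"twist":0},{"gripper":50,"travel":[0,0.001,0],"twist":0}]'| egrep "ee_pos|force";done
```

```text
ee_pos: [484.9, -63.1, 327.8]
force: [-1.2, 0.3, -0.1]
ee_pos: [484.9, -61.9, 327.8]
force: [0.4, 0.6, 0.2]
ee_pos: [484.5, -60.2, 327.7]
force: [-0.3, 0.7, 0.2]
ee_pos: [484.2, -58.1, 327.7]
force: [0.4, -0.8, -0.6]
ee_pos: [483.8, -56.3, 327.7]
force: [0.2, -4.6, -0.6]
ee_pos: [483.5, -54.7, 327.7]
force: [1.0, -4.3, -2.2]
```

```bash
for i in 1 2 3 4 5 6; do python3 -m handwheel '[{"gripper":50,"travel":[0,0.001,0],"twist":0},{"gripper":50,"travel":[0,0.001,0],"twist":0}]'| egrep "ee_pos|force"|tr '\n' ' ';echo;done
```

```text
ee_pos: [483.1, -52.2, 327.7] force: [-0.3, -2.2, -0.6] 
ee_pos: [482.7, -49.8, 327.7] force: [0.3, -0.1, -0.5] 
ee_pos: [482.3, -47.8, 327.8] force: [-0.5, 1.2, 0.9] 
ee_pos: [482.0, -45.9, 327.7] force: [-0.3, -0.4, -0.4] 
ee_pos: [481.7, -44.4, 327.7] force: [-0.3, -4.0, -0.6] 
ee_pos: [481.4, -42.8, 327.7] force: [0.0, -4.9, -0.6]
```

```bash
for i in 1 2 3 4 5 6; do python3 -m handwheel '[{"gripper":50,"travel":[0,0.001,0],"twist":0},{"gripper":50,"travel":[0,0.001,0],"twist":0}]'| egrep "ee_pos|force"|tr '\n' ' ';echo;done
```

```text
ee_pos: [481.0, -40.4, 327.7] force: [-0.1, -2.0, -0.1] 
ee_pos: [480.6, -37.9, 327.8] force: [-0.1, 0.0, 0.4] 
ee_pos: [480.2, -36.0, 327.7] force: [-1.0, -0.3, -1.1] 
ee_pos: [479.9, -34.1, 327.7] force: [0.7, 0.8, -0.9] 
ee_pos: [479.6, -32.6, 327.7] force: [-0.5, -3.3, -1.8] 
ee_pos: [479.4, -31.0, 327.7] force: [0.8, -3.6, -1.2]
```

Two jumps counted, and the pad is now pushing out of the second click. One more jump is due at about y=-28, so I go in single small steps.

```bash
for i in 1 2 3; do python3 -m handwheel '[{"gripper":50,"travel":[0,0.0005,0],"twist":0},{"gripper":50,"travel":[0,0.0005,0],"twist":0}]'| egrep "ee_pos|force"|tr '\n' ' ';echo;done
```

```text
ee_pos: [479.1, -29.6, 327.7] force: [0.1, -3.6, -0.8] 
ee_pos: [478.9, -28.3, 327.8] force: [0.4, -2.3, -0.5] 
ee_pos: [478.7, -27.2, 327.7] force: [-0.2, -0.8, -0.8]
```

```bash
python3 -m handwheel '[{"gripper":50,"travel":[0,0.0007,0],"twist":0},{"gripper":50,"travel":[0,0.0005,0],"twist":0},{"gripper":50,"travel":[0,0,0],"twist":0}]'| egrep "ee_pos|force"|tr '\n' ' '
python3 - <<'E'
from h import *
f=env.grab_frame("wrist")
cv2.imwrite("pics/w4.png",cv2.convertScaleAbs(cv2.resize(f["frame"][150:300,156:356],(800,600)),alpha=1.3)[:,:,::-1])
E
```

```text
ee_pos: [478.5, -26.0, 327.7] force: [-0.3, -0.3, -0.3]
```

View pics/w4.png

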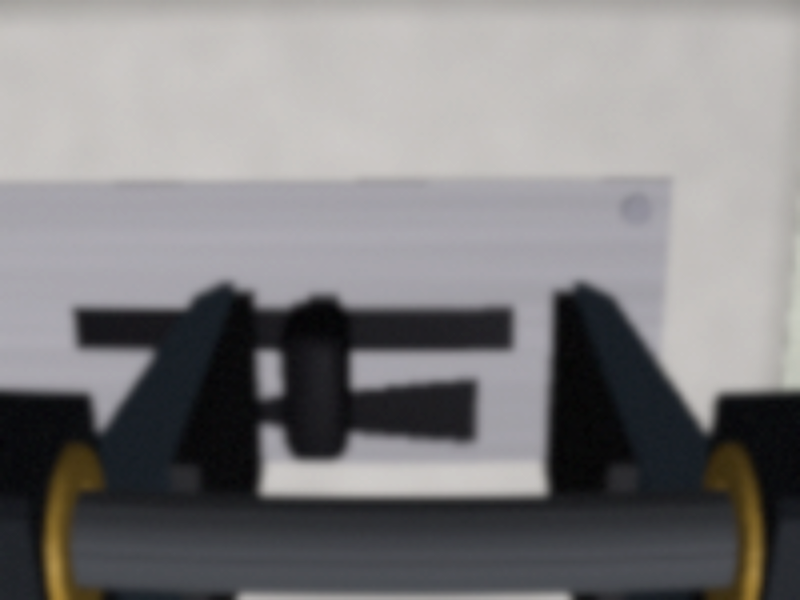

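The tab jumped clear of the pad: there is a gap of about 5 mm (columns 255 to 285). That was the third click. I'll back off to centre over the tab and lift straight up.

```bash
python3 -m handwheel '[{"gripper":50,"travel":[0,-0.006,0],"twist":0},{"gripper":50,"travel":[0,-0.006,0],"twist":0},{"gripper":50,"travel":[0,0,0],"twist":0},{"gripper":50,"travel":[0,0,-0.015],"twist":0},{"gripper":50,"travel":[0,0,-0.025],"twist":0}]'| egrep "ee_pos|force"
python3 -m handwheel '[{"gripper":50,"travel":[0,0,-0.03],"twist":0},{"gripper":50,"travel":[0,0,-0.03],"twist":0},{"gripper":50,"travel":[0,0.04,-0.01],"twist":0},{"gripper":50,"travel":[0,0.04,0],"twist":0},{"gripper":50,"travel":[0,0.04,0],"twist":0}]'| egrep "ee_pos|force"
python3 -m handwheel '[{"gripper":50,"travel":[0,0.04,0],"twist":0},{"gripper":50,"travel":[0,0.04,0],"twist":0},{"gripper":50,"travel":[0,0.04,0],"twist":0},{"gripper":50,"travel":[0,0.04,0],"twist":0},{"gripper":50,"travel":[0,0.03,0],"twist":0}]'| egrep "ee_pos|force"
python3 -m handwheel '[{"gripper":50,"travel":[0,0,0],"twist":0},{"gripper":50,"travel":[0,0,0],"twist":0}]'| egrep "ee_pos|force"
python3 - <<'E'
from h import *
P=[]
for c in("top","scene"):
    f=env.grab_frame(c);P.append(f["frame"])
    for n,z in dict(deck_end=120,lever_tab=141,mailer=120,stain_jar=0,dropper=0,source=0).items():
        for p in env.pinpoint(c,n)[:1]: print(c,n,round(p["confidence"],2),atz(f,p["uv"],z).round(1))
r=lambda i:cv2.resize(i,(400,400),interpolation=cv2.INTER_CUBIC)
cv2.imwrite("pics/e.png",cv2.convertScaleAbs(np.hstack([r(P[0][150:250,245:345]),r(P[1][140:240,160:260])]),alpha=1.3)[:,:,::-1])
E
```

```text
ee_pos: [479.9, -38.5, 365.9]
force: [0.4, -0.6, 0.3]
ee_pos: [459.5, 80.5, 439.0]
force: [0.6, -0.2, 0.2]
ee_pos: [425.8, 269.5, 437.8]
force: [1.1, 0.2, 0.2]
ee_pos: [426.3, 268.2, 437.4]
force: [-0.4, -0.3, -0.4]
top deck_end 0.65 [480.7 -86.4 120. ]
top lever_tab 0.47 [482.4 -34.6 141. ]
top mailer 0.5 [588.7 -25.4 120. ]
top stain_jar 0.62 [ 633.8 -283.4    0. ]
top dropper 0.63 [443.3 110.4   0. ]
top source 0.59 [540. -43.   0.]
scene deck_end 0.95 [488.4 -76.2 120. ]
scene lever_tab 0.4 [481.8 -39.7 141. ]
scene mailer 0.59 [599.8 -16.3 120. ]
scene stain_jar 0.75 [566.1 126.7   0. ]
scene dropper 0.8 [457.5  99.9   0. ]
scene source 0.81 [541.5 -31.7   0. ]
```

View pics/e.png

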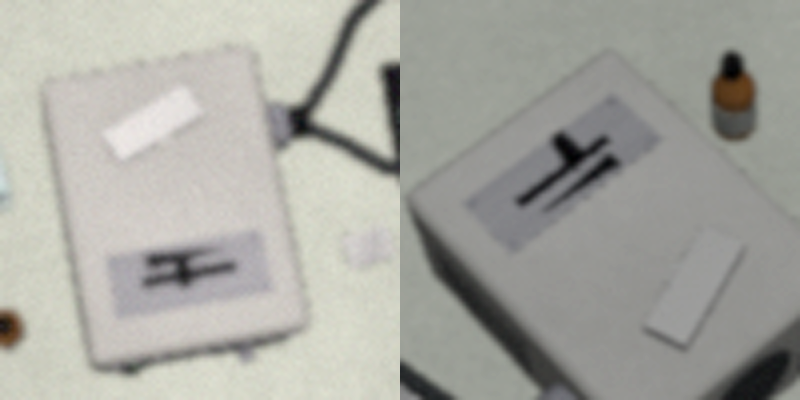

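The box has not moved. The tab has shifted from crop column 200 to 184 (about 12 mm), i.e. from the second to the third click. Handing in.

```bash
python3 -c "
from workcell import env
print(env.job_done())"
```

```text
the job is handed in; nothing more can be done
None
```

The lever now sits in the third click from closed, and the job is handed in. No verdict was reported.

- **What I did:** I straddled the tab with half-open fingers so only one pad touched it at a time. I pushed it to the closed stop, where the force rose to about 14 N without a jump. Then I slid it towards bright, with about 5 N at most and three jumps felt, and stopped when it jumped clear of the finger. I centred the fingers, lifted off and moved the hand away.
- **Lever position:** In the last top view the tab lies about 12 mm brighter than at the start, which I read as the second click. The network put it at about 36–40 mm from closed.
- **Box and other things:** The box, mailer and dropper bottle look unmoved in the before-and-after pictures. The force after backing away was about zero. I did not check the viewing stage, forceps, slide box and cassettes one by one; the arm passed well above everything.
- **What disagreed:** In the last top view the network placed the staining jar at the viewing stage, which I took as a false report. In the scene view it was in its place to within about 12 mm. Other points the network reported scattered by about 5–15 mm.

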